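# Fit the platform on the reciprocating shaker

### The job

Fit the loose platform onto the bench shaker: pick it up by its black clamp bar, rest it lightly on the carriage's four studs and slide it along the stroke until all four holes drop over the studs and it sits flush on the carriage. Then swing the red catch fully round by its black knob so that its hook lies over the platform's front edge, and let go. Do not press the platform hard against the shaker, and leave the bottle, the beaker and the tip box where they are.

Things in the scene. Friction and masses are not known exactly. Their poses are not given: they have to be found in the camera images.
- shaker: Cream bench shaker fixed to the bench; housing 240 (x) by 260 (y) by 74 mm high. Origin: on the bench under the home end of its stroke, 30 mm from the housing's middle, which lies at y = 30 mm; z up, -x is its front, y is its stroke. On it slides a carriage (see home) with a red catch at its front (see catch_home). Nothing else on it stands higher than 84 mm
- home (a point): Fixed point, axes as the shaker's: home end of the stroke, level with the carriage's upper face (160 by 125 mm), 95 mm above the bench. The carriage's middle was left standing 6 to 54 mm from here along +y; a 14 N push along y shifts it. It carries four studs at x +-58, y +-42 mm from its middle: 10 mm in diameter, 10 mm high (tops 105 mm above the bench), 1.5 mm chamfer
- platform: Loose aluminium platform, 160 (x) by 200 (y) by 5 mm, about 0.6 kg, blue mat, lips up to 17 mm along its y edges. Origin: centre of its underside. Four through holes, 12 mm in diameter, at x +-58, y +-42 mm; fits either way round. Seated: parallel to the shaker, underside 95 mm above the bench, its middle over the carriage's; on top of the studs it is 10 mm higher
- clamp_bar (a point): Middle of the platform's black clamp bar, 50 mm above its underside. The bar, 16 mm square, runs along the platform's y on end posts at y +-85 mm (160 mm free between them); its flat sides face +-x; 37 mm free below it
- catch (a joint): Angle of the red catch, a flat lever on a vertical pivot. 0 open, 1.9 rad closed (stop); grows clockwise seen from above; about 1.5 N at its knob moves it, and it stays where left. Closed, its 28 mm hook points to the shaker's +x over the platform's edge; the hook's underside is 101.5 mm above the bench: it clears a seated platform (top 100 mm), not one on top of the studs
- catch_home (a point): Fixed point 95 mm in front (-x) of home, 108.5 mm above the bench: where the catch's pivot would be at home. The pivot moves with the carriage: always 95 mm in front of the seated platform's middle. The catch's black knob, 12 mm in diameter, from 108.5 to 130.5 mm above the bench, is 42 mm from the pivot, at 4.08 rad - catch anticlockwise from the shaker's +x
- bottle: Amber bottle with a blue cap, 56 mm in diameter, 105 mm high, bystander. Origin: centre of its underside
- beaker: Glass beaker, about 68 mm in diameter, 90 mm high, bystander. Origin: centre of its underside
- tipbox: Closed box of pipette tips, blue with a white top, 85 by 122 by 62 mm, bystander. Origin: centre of its underside

How it is judged:
By the outcome, as a careful person would: the job done as asked, in the order asked, and still so for the second after the job is handed in, with the robot touching nothing.
It also fails if it takes over 67 s, if anything falls off the work surface, if the arm or the gripper's body presses on something with over 40 N, if the wrist force passes 120 N, or if a joint passes its speed limit or range.

### The arm

A 6-joint arm with a two-finger parallel gripper is mounted at the origin on the work surface. World frame = base frame: x ahead of the robot, y to its left, z up, the work surface at z = 0. Lengths are in m, angles in rad, forces in N, time in s.
With the tool pointing down it reaches from about 0.275 to 0.875 m from the base axis. Payload 12.5 kg.
Tool frame: the origin (TCP) lies between the finger pads; the fingertips stand 8 mm ahead of it and the grasp point (between the pads) lies 11 mm behind it; z points along the fingers, y is the line along which they close (so a half turn about z gives the same grasp; the last joint's range is limited). The gripper opens to 85 mm and grips with 20 to 120 N. Pads are 22 mm wide; open, the fingers measure 114 mm over their backs; the gripper's body (76 mm by 85 mm) begins 54 mm behind the grasp point. The pads swing forward as they close: fully open they stand 13 mm farther back than shut.
Start: joints at [1.195, 0.351, 1.652, -0, 1.139, -0.085], TCP at [0.158, 0.527, 0.239] pointing down, gripper open.
Joint ranges: [-2.75, 2.75], [-0.79, 2.1], [0.01, 2.65], [-1.57, 4.71], [0.07, 3.14], [-2.87, 2.87]. Speed limits (rad/s): [2.22, 2.22, 2.79, 3.14, 3.14, 3.14].

### API

Orientations are given as a unit quaternion [w, x, y, z].
In Python, from bench import manip, imaging, job gives the robot as it stands.
- The arm moves only by the tool play_rows, never from a script. Its argument "motion" is one flat list of numbers, 7 for each row, row after row: the shift along the tool's x, y, z in cm, then the turn, a rotation vector about the tool's x, y, z in degrees, then the gripper command: -1 is fully open, 1 is shut, values between are in proportion. In form: [tx, ty, tz, wx, wy, wz, hand, tx, ty, tz, wx, wy, wz, hand, ...]. A call has 1 to 20 rows; each row is the pose to reach, as a shift and turn from the pose commanded when the call began, along the tool's axes at that moment; what a row does not reach only later rows make up. A row lasts 1/10 s, in which the tool goes at most 50 mm and 8.59 degrees, less where a joint would pass 70% of its speed; a pose out of reach is approached as far as the arm can. A call with a gripper value outside its range is refused whole. The fingers move at their own pace and stop on an object; "force" is the grip in N (left out, the last holds). Time passes only in rows, so rows that repeat a pose let the fingers close. It gives the time, the measured TCP pose, the force and the opening at its end, in the units of the state.
- manip.sense(): the state, without advancing time (a new reading comes with each control period).
- imaging.read_camera(name): name is "scene" or "top"; returns a dict with "color" (420x560x3 uint8, red, green, blue), "depth" (420x560 float32, m along the optical axis (not along the pixel's ray), 0 where there is no reading), "fovy" (degrees; the focal length in pixels is half the picture's height over the tangent of half this angle, whatever the lens; pixels are square), "cx", "cy" (the principal point, pixels), "k1" (the pictures are not rectified: a ray, as slopes to the right and down, at radius r is drawn at 1 + k1 r^2 times it, then the intrinsics apply), "rvec" (rotation vector, rad) and "tvec" (3), from world to camera coordinates, as OpenCV has them. Camera axes: x right, y down, z forward; pixel columns grow to the right and rows downward; lengths in m; the calibration is good to about 2 mm. A picture is of the moment at which its call begins.
- job.sign_off(): hands the job in, once; it reports no verdict.
The state is a dict: "time_s": time; "joint_pos": joint angles; "joint_vel": joint speeds; "tau": joint torques, N m; "position": TCP position; "tool_rot": TCP orientation; "contact_force": force on the tool from outside, world axes, zero at the start; "wrist_torque": the same for the moment, N m; "width": finger opening in m.
Only numpy, scipy, OpenCV 4.12 (cv2) and the standard library are available. Lean on these libraries where they do the work, as an engineer would, in place of code of your own. Each camera call takes 0.05 s, during which the arm holds its last target. There are 200 camera calls.

## Working session

There is one attempt and no reset: what is moved stays moved. The work goes in short steps, Python scripts to look and compute and a tool call to move; the robot and the scene stay as the last step left them, time stands still between calls to the robot, and variables do not carry over. Pictures are saved under pics/ and viewed, on a budget of 10 in all, crops included, one or two more only if the job needs it, and the job is handed in when it is done.

Besides the shell and the picture viewer there is one more tool, called after "Emit:" as a command line: name --argument value ..., lists and objects as JSON in quotes. play_rows: Moves the arm, as the interface text tells. Its arguments: {"type":"object","properties":{"motion":{"type":"array","items":{"type":"number"}},"force":{"type":"number"}},"required":["motion"]}

```bash
ls; mkdir -p pics; cat > h.py <<'E'
import numpy as np, cv2
from bench import manip, imaging, job
def cam(n):
    c=imaging.read_camera(n); h,w=c["depth"].shape
    c["f"]=h/2/np.tan(np.radians(c["fovy"])/2); c["R"]=cv2.Rodrigues(np.array(c["rvec"],float))[0]; c["t"]=np.array(c["tvec"],float).ravel()
    c["K"]=np.array([[c["f"],0,c["cx"]],[0,c["f"],c["cy"]],[0,0,1]]); c["D"]=np.array([c["k1"],0,0,0,0],float)
    return c
def rays(c,px):
    return cv2.undistortPoints(np.array(px,float).reshape(-1,1,2),c["K"],c["D"])[:,0]
def at_z(c,px,z):  # intersect pixel rays with plane z
    r=rays(c,px); d=np.c_[r,np.ones(len(r))]@c["R"]; o=-c["R"].T@c["t"]
    return o+d*((z-o[2])/d[:,2])[:,None]
def cloud(c):
    h,w=c["depth"].shape; u,v=np.meshgrid(np.arange(w),np.arange(h)); r=rays(c,np.c_[u.ravel(),v.ravel()])
    z=c["depth"].ravel()[:,None]; P=(np.c_[r,np.ones(len(r))]*z-c["t"])@c["R"]; P[z[:,0]==0]=np.nan
    return P.reshape(h,w,3)
def proj(c,P): return cv2.projectPoints(np.array(P,float).reshape(-1,3),c["R"],c["t"],c["K"],c["D"])[0][:,0]
def save(c,name): cv2.imwrite("pics/"+name,c["color"][:,:,::-1])
E
python3 - <<'E'
from h import *
print(manip.sense())
for n in("scene","top"):
    c=cam(n); save(c,n+"0.png"); np.save(n+"0.npy",cloud(c)); print(n,c["f"],c["k1"],-c["R"].T@c["t"],c["R"].round(2).tolist())
a=cv2.imread("pics/scene0.png")
E
```

```text
pics
{'time_s': 0.0, 'joint_pos': array([ 1.19542623e+00,  3.51282741e-01,  1.65244684e+00, -2.45829393e-05,
        1.13912547e+00, -8.46194429e-02]), 'joint_vel': array([ 6.01906510e-04,  1.19650618e-03,  2.90014539e-06, -1.00220785e-04,
       -5.89298612e-04,  1.14180169e-03]), 'tau': array([-2.63863600e-03, -5.06098187e+01, -2.91405237e+01, -2.17717848e-04,
        4.49022918e-03,  1.31330441e-05]), 'position': array([0.15753541, 0.52660094, 0.23872431]), 'tool_rot': array([-1.33029873e-04,  1.44858684e-01,  9.89452153e-01, -6.17125385e-04]), 'contact_force': array([-0.13956955,  0.29552844, -0.05548234]), 'wrist_torque': array([-0.00039421, -0.04047864, -0.01302544]), 'width': 0.0855199335988682}
scene 401.24462038570783 -0.0853366080648438 [ 0.97913971 -0.57816457  0.64478057] [[0.81, 0.59, 0.01], [0.37, -0.49, -0.79], [-0.46, 0.64, -0.61]]
top 477.6528234050699 -0.09885389495718899 [0.40751671 0.0157794  1.22362423] [[0.02, -1.0, 0.01], [-0.99, -0.02, -0.16], [0.16, -0.01, -0.99]]
```

View pics/scene0.png

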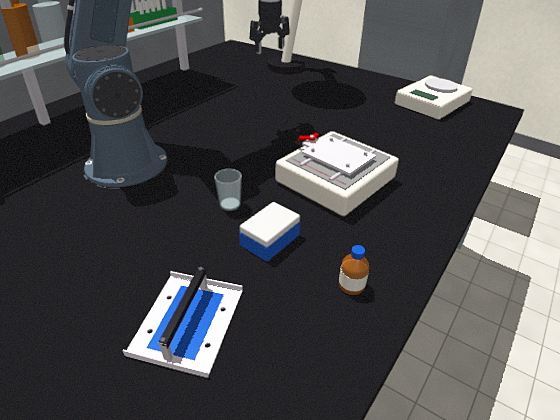

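View pics/top0.png

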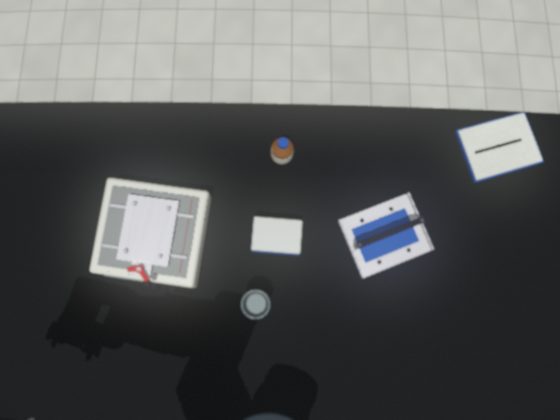

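The scene view shows the platform at about (185,320) with its clamp bar from (202,272) to (167,345), and the shaker at (335,165) with its red catch at (308,138). In the top view the shaker is at (150,235) with the catch at (140,270), and the platform is at (387,235). The tip box (277,235), beaker (256,305) and bottle (283,150) stand between them.

```bash
python3 - <<'E'
from h import *
def rect(P,n):
    m=np.isfinite(P).all(-1)
    for name,(x0,x1,y0,y1,z0,z1) in dict(housing=(.3,.75,.2,.55,.055,.083),carr=(.3,.75,.2,.55,.088,.102),studs=(.3,.75,.2,.55,.102,.112),
       plat=(.2,.7,-.45,-.08,.0035,.03),bar=(.2,.7,-.45,-.08,.04,.08)).items():
        q=m&(P[...,0]>x0)&(P[...,0]<x1)&(P[...,1]>y0)&(P[...,1]<y1)&(P[...,2]>z0)&(P[...,2]<z1)
        q=cv2.morphologyEx(q.astype(np.uint8),cv2.MORPH_OPEN,np.ones((2,2)))if name!="studs" else q.astype(np.uint8)
        k,l,s,_=cv2.connectedComponentsWithStats(q)
        if k<2: print(name,"none");continue
        A=P[l==1+s[1:,4].argmax()]; r=cv2.minAreaRect((A[:,:2]*1000).astype(np.float32)); print(n,name,len(A),"med z %.4f"%np.median(A[:,2]),np.round(r[0],1),np.round(r[1],1),round(r[2],2))
for n in("scene","top"): rect(np.load(n+"0.npy"),n)
a=cv2.imread("pics/top0.png"); 
A=cv2.resize(a[165:300,75:225],None,fx=4,fy=4,interpolation=cv2.INTER_CUBIC)[:, :]
b=cv2.imread("pics/scene0.png"); B=cv2.resize(b[120:215,265:405],None,fx=4,fy=4,interpolation=cv2.INTER_CUBIC)
cv2.imwrite("pics/A.png",A); cv2.imwrite("pics/B.png",B); print(A.shape,B.shape)
E
```

```text
scene housing 1378 med z nan [617.6 342.9] [248.9 294.8] 28.06
scene carr 1552 med z nan [574.4 271.4] [206.7 131.2] 24.7
scene studs 93 med z 0.1075 [458.3 302.4] [68.7 28.9] 61.7
scene plat 6171 med z nan [nan nan] [0. 0.] 0.0
scene bar 958 med z nan [ 555.7 -273.6] [ 18.  232.3] 26.48
top housing 3535 med z nan [560.1 321.4] [202.1 277.7] 71.42
top carr 3498 med z nan [549.1 299.5] [123.6 193.2] 79.54
top studs 137 med z 0.1084 [461.  306.5] [62.  27.9] 60.35
top plat 2972 med z nan [ 569.5 -300.7] [160.1 209.2] 22.87
top bar 470 med z nan [ 570.8 -307.6] [ 14.5 203.8] 21.39
(540, 600, 3) (380, 560, 3)
```

View pics/A.png

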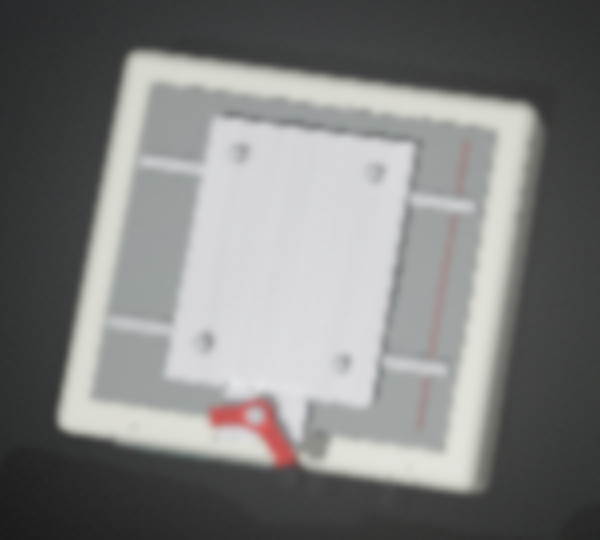

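View pics/B.png

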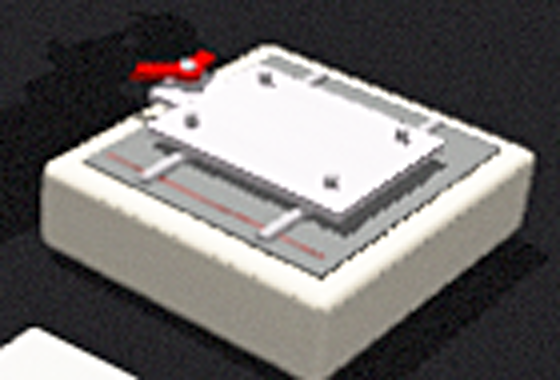

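Crop A (top ×4): stud tops are at about (240,153), (375,173), (204,342) and (343,363), the carriage corners at (212,115), (415,142), (372,407) and (166,378), and the catch pivot at (255,415) with the knob at (315,445). Crop B (scene ×4): studs are at about (265,77), (402,133), (330,180) and (190,118). The catch is open.

```bash
cat > fit.py <<'E'
from h import *
from scipy.optimize import least_squares
def fitpose(obs,model,x0):  # obs: list of (cam, px list); model pts local (N,3); solves x,y,yaw,z jointly
    def res(p):
        c,s=np.cos(p[2]),np.sin(p[2]); W=model@np.array([[c,s,0],[-s,c,0],[0,0,1]])+[p[0],p[1],p[3]]
        return np.concatenate([(proj(c_,W)-px).ravel() for c_,px in obs])
    r=least_squares(res,x0); return r.x,np.sqrt((r.fun**2).mean())
def crop(px,ox,oy,s=4): return (np.array(px,float)+.5)/s-.5+[ox,oy]
E
python3 - <<'E'
from fit import *
T,S=cam("top"),cam("scene")
m=np.array([[58,42,0],[58,-42,0],[-58,42,0],[-58,-42,0]])/1000.
tp=crop([(240,153),(375,173),(204,342),(343,363)],75,165)
sp=crop([(402,133),(330,180),(265,77),(190,118)],265,120)
for n,o in (("both",[(T,tp),(S,sp)]),("top",[(T,tp)]),("scene",[(S,sp)])):
    print(n,fitpose(o,m,[.55,.3,0,.1]))
m2=np.array([[80,62.5,0],[80,-62.5,0],[-80,62.5,0],[-80,-62.5,0]])/1000.
tc=crop([(212,115),(415,142),(166,378),(372,407)],75,165); print("carr",fitpose([(T,tc)],m2,[.55,.3,0,.1]))
print("knob,pivot",at_z(T,crop([(315,445),(255,415)],75,165),.12)[0],at_z(T,crop([(255,415)],75,165),.11))
for c,n,zs in ((T,"top",(.0035,.009)),):
    pass
def zr(P,b):
    x0,x1,y0,y1,z0,z1=b
    q=((P[...,0]>x0)&(P[...,0]<x1)&(P[...,1]>y0)&(P[...,1]<y1)&(P[...,2]>z0)&(P[...,2]<z1)).astype(np.uint8)
    q=cv2.medianBlur(q,3); q=(q>0)&np.isfinite(P).all(-1)
    k,l,s,_=cv2.connectedComponentsWithStats(q.astype(np.uint8)); A=P[l==1+s[1:,4].argmax()]
    r=cv2.minAreaRect((A[:,:2]*1000).astype(np.float32)); return len(A),np.median(A[:,2]).round(4),np.round(r[0],1),np.round(r[1],1),round(r[2],2)
for n in("top","scene"):
    P=np.load(n+"0.npy")
    for k,b in dict(housing=(.3,.8,.1,.6,.068,.082),bar=(.4,.75,-.45,-.1,.05,.07),plat=(.4,.75,-.45,-.1,.004,.03)).items(): print(n,k,zr(P,b))
a=cv2.resize(T["color"][180:290,325:445],None,fx=4,fy=4,interpolation=cv2.INTER_CUBIC)
b=cv2.resize(S["color"][262:382,115:250],None,fx=3,fy=3,interpolation=cv2.INTER_CUBIC)
o=np.zeros((440,480+405+0,3),np.uint8)[:, :]
cv2.imwrite("pics/Pt.png",a[:,:,::-1]); cv2.imwrite("pics/Ps.png",cv2.resize(S["color"][262:382,115:250],None,fx=4,fy=4,interpolation=cv2.INTER_CUBIC)[:,:,::-1])
E
```

```text
both (array([ 0.56218909,  0.29588714, -0.12599684,  0.10187318]), np.float64(0.1649547295168703))
top (array([ 0.56327467,  0.29765109, -0.12573837,  0.09514787]), np.float64(0.12508813083495565))
scene (array([ 0.56106417,  0.29772119, -0.12612571,  0.10065124]), np.float64(0.1225423365017118))
carr (array([ 0.56111121,  0.29564609, -0.1148659 ,  0.10177251]), np.float64(0.07998271135016491))
knob,pivot [0.45063475 0.27129926 0.12      ] [[0.46771004 0.30985512 0.11      ]]
top housing (6087, np.float64(0.0768), array([562.5, 298.8]), array([261.3, 239.7]), 83.17)
top bar (465, np.float64(0.0582), array([ 569.8, -295.2]), array([ 16.5, 182. ]), 22.41)
top plat (3896, np.float64(0.006), array([ 571.7, -298.7]), array([163.8, 210.7]), 23.03)
scene housing (2343, np.float64(0.0764), array([560.7, 297.9]), array([258.1, 240.6]), 82.31)
scene bar (815, np.float64(0.058), array([ 559.4, -271.7]), array([ 28. , 232.2]), 26.07)
scene plat (6383, np.float64(0.0059), array([ 569.1, -294.4]), array([163.5, 202.5]), 22.37)
```

View pics/Pt.png

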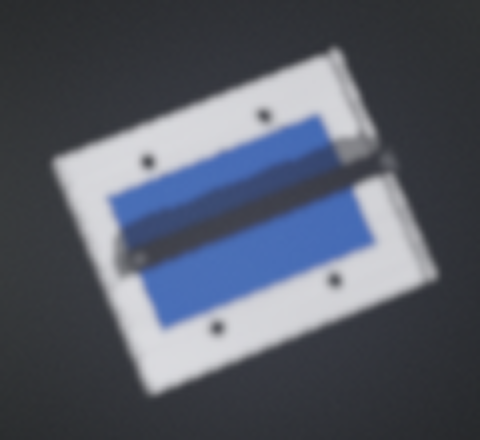

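View pics/Ps.png

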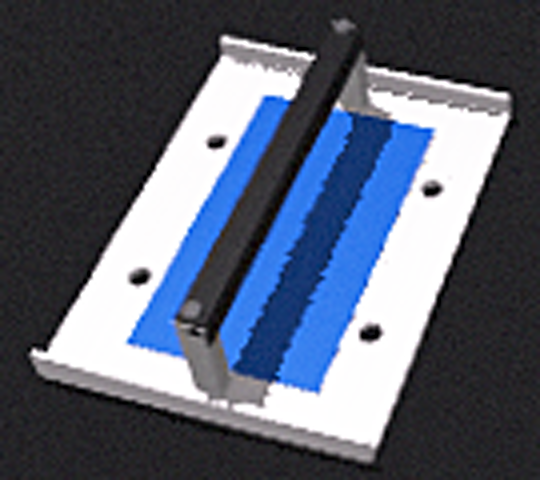

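Pt (top ×4): holes at (148,161), (264,116), (217,328) and (335,281). Ps (scene ×4): holes at (431,188), (370,332), (216,142) and (139,276), with bar ends at (343,27) and (192,310). It stands level on the bench.

```bash
python3 - <<'E'
from fit import *
T,S=cam("top"),cam("scene")
m=np.array([[58,42,0],[58,-42,0],[-58,42,0],[-58,-42,0]])/1000.
tp=crop([(148,161),(264,116),(217,328),(335,281)],325,180); sp=crop([(431,188),(370,332),(216,142),(139,276)],115,262)
for n,o in (("both",[(T,tp),(S,sp)]),("top",[(T,tp)]),("scene",[(S,sp)])): print(n,fitpose(o,m,[.57,-.3,.3,.0]))
# bar end screws
tb=crop([(139,258),(389,160)],325,180); sb=crop([(343,27),(192,310)],115,262)
print(fitpose([(T,tb),(S,sb)],np.array([[0,.092,0],[0,-.092,0]]),[.57,-.3,.35,.058]))
p,_=fitpose([(T,tp),(S,sp)],m,[.57,-.3,.3,0]); s=manip.sense()
R=np.diag([0,0,0]); 
from scipy.spatial.transform import Rotation as Ro
w,x,y,z=s["tool_rot"]; R=Ro.from_quat([x,y,z,w]).as_matrix(); print(R.round(3))
d=np.array([p[0],p[1],.12])-s["position"]; print("shift cm",100*R.T@d,"turn",np.degrees(np.arctan2(R[1,1],R[0,1])-p[2]))
E
```

```text
both (array([ 0.57031006, -0.29515426,  0.38815231,  0.00660273]), np.float64(0.12659321251525552))
top (array([ 0.57020352, -0.29535653,  0.38396668,  0.00650582]), np.float64(0.08525487354168088))
scene (array([ 0.56949334, -0.29445707,  0.39096941,  0.00518632]), np.float64(0.0783069660169823))
(array([ 0.57027024, -0.29410318,  0.39907066,  0.06281514]), np.float64(2.209794024844403))
[[-0.958  0.287 -0.   ]
 [ 0.287  0.958 -0.   ]
 [ 0.    -0.    -1.   ]]
shift cm [-63.10458328 -66.9024143   11.93920763] turn 51.09654066265365
```

Emit:
play_rows --motion '[-63.1,-66.9,2,0,0,51.1,-1,-63.1,-66.9,2,0,0,51.1,-1,-63.1,-66.9,2,0,0,51.1,-1,-63.1,-66.9,2,0,0,51.1,-1,-63.1,-66.9,2,0,0,51.1,-1,-63.1,-66.9,2,0,0,51.1,-1,-63.1,-66.9,2,0,0,51.1,-1,-63.1,-66.9,2,0,0,51.1,-1,-63.1,-66.9,2,0,0,51.1,-1,-63.1,-66.9,2,0,0,51.1,-1,-63.1,-66.9,2,0,0,51.1,-1,-63.1,-66.9,2,0,0,51.1,-1,-63.1,-66.9,2,0,0,51.1,-1,-63.1,-66.9,2,0,0,51.1,-1,-63.1,-66.9,2,0,0,51.1,-1,-63.1,-66.9,2,0,0,51.1,-1,-63.1,-66.9,2,0,0,51.1,-1,-63.1,-66.9,11.9,0,0,51.1,-1,-63.1,-66.9,11.9,0,0,51.1,-1,-63.1,-66.9,11.9,0,0,51.1,-1]'

```text
time_s: 2.3
position: [0.5694, -0.2962, 0.1161]
tool_rot: [-0.002, 0.558, 0.83, -0.0]
contact_force: [0.6, 0.5, 0.1]
width: 0.0855
```

Emit:
play_rows --motion '[0,0,2.5,0,0,0,-1,0,0,4.5,0,0,0,-1,0,0,5.5,0,0,0,-1,0,0,5.5,0,0,0,-1]'

```text
time_s: 2.7
position: [0.5698, -0.2946, 0.0641]
tool_rot: [-0.001, 0.557, 0.83, -0.0]
contact_force: [-0.5, 0.3, -0.0]
width: 0.0853
```

```bash
python3 - <<'E'
from fit import *
s=manip.sense(); print(s["position"],s["contact_force"],s["joint_vel"].round(3))
T,S=cam("top"),cam("scene")
a=cv2.resize(T["color"][180:290,325:445],(400,366),interpolation=cv2.INTER_CUBIC)
b=cv2.resize(S["color"][242:382,115:255],(366,366),interpolation=cv2.INTER_CUBIC)
cv2.imwrite("pics/g1.png",np.hstack([a,b])[:,:,::-1])
E
```

```text
[ 0.56980148 -0.2945613   0.06409905] [-0.45419241  0.2684076  -0.03257723] [ 0.001 -0.037 -0.023  0.     0.021  0.001]
```

View pics/g1.png

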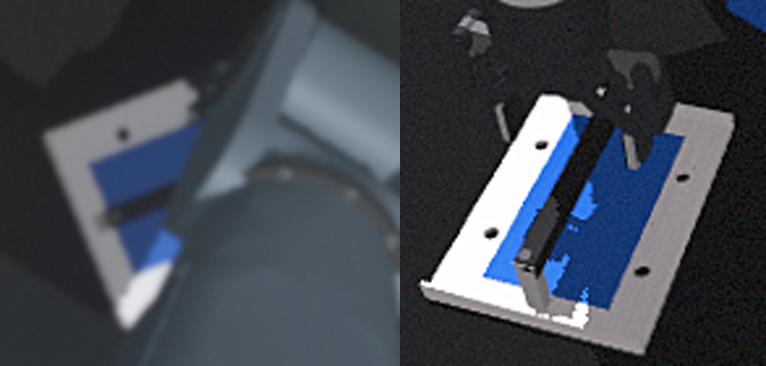

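The fingers straddle the bar, with the right finger at (635,150) and the left behind it at (503,120). I'll descend and grip.

Emit:
play_rows --motion '[0,0,1.5,0,0,0,-1,0,0,2.5,0,0,0,-1,0,0,2.5,0,0,0,0.2,0,0,2.5,0,0,0,1,0,0,2.5,0,0,0,1,0,0,2.5,0,0,0,1,0,0,2.5,0,0,0,1,0,0,2.5,0,0,0,1]' --force 80

```text
time_s: 3.6
position: [0.5707, -0.2951, 0.0409]
tool_rot: [0.0, 0.557, 0.83, 0.0]
contact_force: [-1.4, -0.8, 5.1]
width: 0.0145
```

Emit:
play_rows --motion '[0,0,-4,0,0,0,1,0,0,-8,0,0,0,1,0,0,-12,0,0,0,1,4,1.6,-16,0,0,2,1,54.4,21.1,-16,0,0,29.3,1,54.4,21.1,-16,0,0,29.3,1,54.4,21.1,-16,0,0,29.3,1,54.4,21.1,-16,0,0,29.3,1,54.4,21.1,-16,0,0,29.3,1,54.4,21.1,-16,0,0,29.3,1,54.4,21.1,-16,0,0,29.3,1,54.4,21.1,-16,0,0,29.3,1,54.4,21.1,-16,0,0,29.3,1,54.4,21.1,-16,0,0,29.3,1,54.4,21.1,-16,0,0,29.3,1,54.4,21.1,-16,0,0,29.3,1,54.4,21.1,-14,0,0,29.3,1,54.4,21.1,-13,0,0,29.3,1,54.4,21.1,-13,0,0,29.3,1,54.4,21.1,-13,0,0,29.3,1]'

```text
time_s: 5.6
position: [0.5599, 0.288, 0.1703]
tool_rot: [-0.0, 0.75, 0.662, -0.0]
contact_force: [0.3, -0.1, -4.7]
width: 0.0146
```

```bash
python3 - <<'E'
from fit import *
s=manip.sense(); print(s["position"],s["tool_rot"],s["contact_force"],s["joint_vel"].round(3),s["width"])
T,S=cam("top"),cam("scene")
a=cv2.resize(T["color"][160:310,70:230],None,fx=2.4,fy=2.4,interpolation=cv2.INTER_CUBIC)
b=cv2.resize(S["color"][85:235,260:430],None,fx=2.4,fy=2.4,interpolation=cv2.INTER_CUBIC)
print(a.shape,b.shape)
cv2.imwrite("pics/g2.png",np.hstack([a,b])[:,:,::-1])
E
```

```text
[0.55987585 0.28800535 0.17034475] [-9.45302863e-05  7.49528516e-01  6.61972003e-01 -2.48770860e-04] [ 0.3397352  -0.05159833 -4.6751987 ] [-0.001 -0.013 -0.014  0.    -0.003  0.002] 0.014589279223846039
(360, 384, 3) (360, 408, 3)
```

View pics/g2.png

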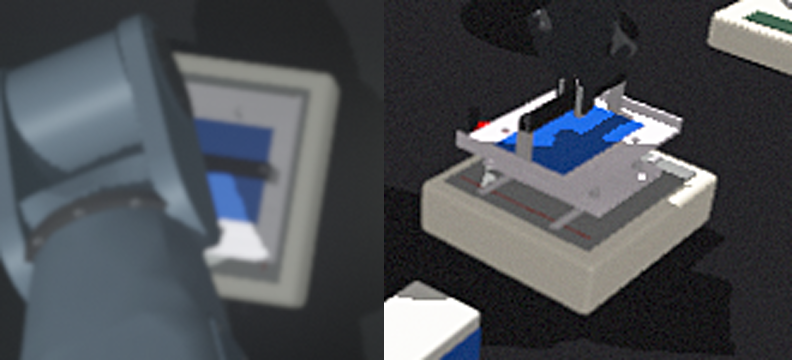

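The platform hangs level over the carriage in the scene crop, with its corners at (460,135) and (680,125). The red catch is visible at (482,125), clear of it. I'll lower it gently.

Emit:
play_rows --motion '[0,0,1.2,0,0,0,1,0,0,2.0,0,0,0,1,0,0,2.2,0,0,0,1,0,0,2.3,0,0,0,1,0,0,2.4,0,0,0,1,0,0,2.4,0,0,0,1,0,0,2.4,0,0,0,1]'

```text
time_s: 6.4
position: [0.5599, 0.2885, 0.1465]
tool_rot: [0.0, 0.749, 0.662, 0.0]
contact_force: [-0.1, 0.3, -5.5]
width: 0.0145
```

Emit:
play_rows --motion '[0,0,0.1,0,0,0,1,0,0,0.15,0,0,0,1,0,0,0.15,0,0,0,1,0,0,0.15,0,0,0,1]'

```text
time_s: 6.8
position: [0.56, 0.2886, 0.1459]
tool_rot: [0.0, 0.749, 0.662, 0.001]
contact_force: [-3.4, -1.3, 5.6]
width: 0.0144
```

Emit:
play_rows --motion '[0.1,0,-0.04,0,0,0,1,0.2,0,-0.04,0,0,0,1,0.3,0,-0.04,0,0,0,1,0.4,0,-0.04,0,0,0,1,0.5,0,-0.04,0,0,0,1,0.5,0,-0.04,0,0,0,1]'

```text
time_s: 7.4
position: [0.561, 0.2931, 0.1458]
tool_rot: [0.001, 0.749, 0.662, 0.0]
contact_force: [0.4, -4.1, 3.7]
width: 0.0146
```

Emit:
play_rows --motion '[0.1,0,0,0,0,0,1,0.2,0,0,0,0,0,1,0.2,0,0,0,0,0,1]'

```text
time_s: 7.7
position: [0.5612, 0.2952, 0.1457]
tool_rot: [0.0, 0.749, 0.662, 0.0]
contact_force: [0.1, -4.8, 4.5]
width: 0.0149
```

Emit:
play_rows --motion '[0.1,0,0,0,0,0,1,0.1,0,0,0,0,0,1]'

```text
time_s: 7.9
position: [0.5612, 0.2964, 0.1455]
tool_rot: [0.0, 0.749, 0.662, 0.0]
contact_force: [0.8, -4.7, 2.5]
width: 0.0147
```

Emit:
play_rows --motion '[0.1,0,0,0,0,0,1,0.1,0,0,0,0,0,1]'

```text
time_s: 8.1
position: [0.5609, 0.2978, 0.1448]
tool_rot: [-0.0, 0.749, 0.662, 0.0]
contact_force: [2.1, 0.6, -1.2]
width: 0.0146
```

Emit:
play_rows --motion '[0.1,0,0,0,0,0,1,0.1,0,0,0,0,0,1]'

```text
time_s: 8.3
position: [0.5607, 0.2986, 0.1447]
tool_rot: [-0.0, 0.749, 0.662, -0.0]
contact_force: [1.4, 0.3, -5.6]
width: 0.0148
```

It dropped in at y ≈ 0.298: the load went back to the platform's own weight. I'll lower gently.

Emit:
play_rows --motion '[0,0,0.1,0,0,0,1,0,0,0.2,0,0,0,1,0,0,0.2,0,0,0,1]'

```text
time_s: 8.6
position: [0.5611, 0.2985, 0.143]
tool_rot: [-0.0, 0.749, 0.662, 0.0]
contact_force: [2.3, 1.5, -6.0]
width: 0.0142
```

Emit:
play_rows --motion '[0,0,0.15,0,0,0,1,0,0,0.3,0,0,0,1,0,0,0.45,0,0,0,1,0,0,0.55,0,0,0,1,0,0,0.55,0,0,0,1]'

```text
time_s: 9.1
position: [0.5612, 0.2984, 0.1376]
tool_rot: [0.0, 0.749, 0.662, 0.0]
contact_force: [3.4, 1.7, -5.7]
width: 0.0143
```

Emit:
play_rows --motion '[0,0,0.1,0,0,0,1,0,0,0.15,0,0,0,1,0,0,0.2,0,0,0,1,0,0,0.2,0,0,0,1]'

```text
time_s: 9.5
position: [0.5613, 0.2986, 0.136]
tool_rot: [0.0, 0.749, 0.662, 0.0]
contact_force: [4.4, 2.4, -2.1]
width: 0.0148
```

Emit:
play_rows --motion '[0,0,0.2,0,0,0,0.3,0,0,0.2,0,0,0,-0.4,0,0,0.2,0,0,0,-0.4,0,0,0.2,0,0,0,-0.4,0,0,0.2,0,0,0,-0.4,0,0,-4,0,0,0,-0.4,0,0,-8,0,0,0,-0.4,0,0,-12,0,0,0,-0.4,0,0,-12,0,0,0,-0.4]'

```text
time_s: 10.4
position: [0.5628, 0.2992, 0.2618]
tool_rot: [0.001, 0.749, 0.662, 0.004]
contact_force: [0.4, -0.4, 0.2]
width: 0.06
```

```bash
python3 - <<'E'
from fit import *
T,S=cam("top"),cam("scene")
P=cloud(S); np.save("s2.npy",P)
q=(P[...,0]>.46)&(P[...,0]<.66)&(P[...,1]>.17)&(P[...,1]<.43)&(P[...,2]>.092)&(P[...,2]<.112)
A=P[q]; n=np.linalg.lstsq(np.c_[A[:,:2]-[.561,.298],np.ones(len(A))],A[:,2],rcond=None)[0]; print("plane",n,np.median(A[:,2]),len(A))
a=cv2.resize(T["color"][160:310,70:230],None,fx=2.4,fy=2.4,interpolation=cv2.INTER_CUBIC)
b=cv2.resize(S["color"][100:220,265:405],None,fx=4,fy=4,interpolation=cv2.INTER_CUBIC)
cv2.imwrite("pics/s2.png",b[:,:,::-1])
# predicted knob/pivot/hook in crop
y=-.124; R2=np.array([[np.cos(y),-np.sin(y)],[np.sin(y),np.cos(y)]])
c=np.array([.561,.298]); pv=c+R2@[-.095,0]
for th in (0,1.9):
    a=4.08-th; k=pv+R2@(.042*np.array([np.cos(a),np.sin(a)])); print("pivot",pv,"knob",k,((proj(S,[*k,.13])-[265,100])*4).round())
E
```

```text
plane [-7.81702766e-03 -1.32999760e-06  1.01222212e-01] 0.10037140431881894 2198
pivot [0.46672942 0.30974983] knob [0.43790484 0.27920244] [[130. 124.]]
pivot [0.46672942 0.30974983] knob [0.44714111 0.34690219] [[192.  94.]]
```

View pics/s2.png

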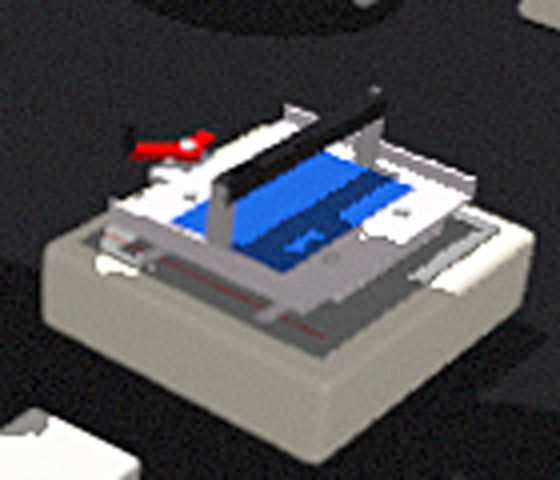

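The platform is seated: a plane fit gives its top at 100.4 mm, level. The catch is still open, with its knob at (128,135) in the crop, close to the predicted (130,124). I'll move over the knob.

Emit:
play_rows --motion '[-3.55,-12.1,3,0,0,-143.8,0.06,-3.55,-12.1,3,0,0,-143.8,0.06,-3.55,-12.1,3,0,0,-143.8,0.06,-3.55,-12.1,3,0,0,-143.8,0.06,-3.55,-12.1,3,0,0,-143.8,0.06,-3.55,-12.1,3,0,0,-143.8,0.06,-3.55,-12.1,3,0,0,-143.8,0.06,-3.55,-12.1,3,0,0,-143.8,0.06,-3.55,-12.1,3,0,0,-143.8,0.06,-3.55,-12.1,3,0,0,-143.8,0.06,-3.55,-12.1,3,0,0,-143.8,0.06,-3.55,-12.1,3,0,0,-143.8,0.06,-3.55,-12.1,3,0,0,-143.8,0.06,-3.55,-12.1,3,0,0,-143.8,0.06,-3.55,-12.1,3,0,0,-143.8,0.06,-3.55,-12.1,3,0,0,-143.8,0.06,-3.55,-12.1,3,0,0,-143.8,0.06,-3.55,-12.1,6,0,0,-143.8,0.06,-3.55,-12.1,6,0,0,-143.8,0.06,-3.55,-12.1,6,0,0,-143.8,0.06]'

```text
time_s: 12.5
position: [0.436, 0.2777, 0.195]
tool_rot: [-0.001, -0.396, 0.918, -0.0]
contact_force: [-0.8, -0.4, 1.0]
width: 0.04
```

```bash
python3 - <<'E'
from fit import *
s=manip.sense(); print(s["position"],s["tool_rot"],s["joint_pos"].round(2),s["width"],s["contact_force"])
w,x,y,z=s["tool_rot"]; print("heading y",2*np.degrees(np.arctan2(y,x))-90)
S=cam("scene"); b=cv2.resize(S["color"][80:180,255:355],None,fx=5,fy=5,interpolation=cv2.INTER_CUBIC)
cv2.imwrite("pics/k1.png",b[:,:,::-1])
E
```

```text
[0.43600942 0.27773849 0.19501033] [-1.37502483e-03 -3.96434861e-01  9.18061818e-01 -9.33530785e-05] [ 0.48  0.35  1.78  0.    1.02 -1.91] 0.039972443079282736 [-0.81642622 -0.42573918  1.02319756]
heading y 136.7110325208028
```

View pics/k1.png

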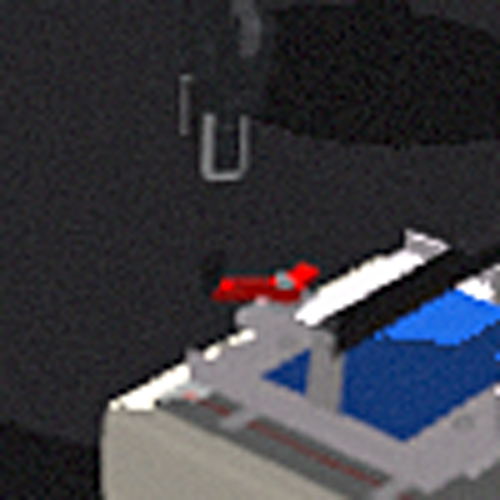

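The open fingers at (185,105) and (223,150) hang above the black knob at (213,265). I'll descend around it and half-close.

Emit:
play_rows --motion '[-0.2,0,3,0,0,0,0.06,-0.2,0,5.5,0,0,0,0.06,-0.2,0,6.8,0,0,0,0.06,-0.2,0,7.3,0,0,0,0.06,-0.2,0,7.3,0,0,0,0.3,-0.2,0,7.3,0,0,0,0.58,-0.2,0,7.3,0,0,0,0.58,-0.2,0,7.3,0,0,0,0.58]' --force 20

```text
time_s: 13.35
position: [0.4382, 0.2797, 0.1234]
tool_rot: [0.001, -0.397, 0.918, 0.0]
contact_force: [-0.9, 0.7, 0.9]
width: 0.018
```

```bash
python3 - <<'E'
from fit import *
s=manip.sense(); p=s["position"]; print(p,s["contact_force"],s["width"])
w,x,y,z=s["tool_rot"]; h=2*np.arctan2(y,x)-np.pi/2; print("heading",np.degrees(h))
ey=np.array([np.cos(h),np.sin(h)]); ex=np.array([-ey[1],ey[0]]); pv=np.array([.4667,.3097])
for i in range(0,15):
    d=min(i*8.4,113); f=h+np.pi/2-np.radians(d); k=pv+.042*np.array([np.cos(f),np.sin(f)])-p[:2]
    print(i,np.round([100*k@ex,100*k@ey,d],2))
E
```

```text
[0.43818595 0.27972423 0.12343305] [-0.9469925   0.66891556  0.89875163] 0.01803844583806054
heading 136.73631673880783
0 [ 0.06 -0.02  0.  ]
1 [0.02 0.59 8.4 ]
2 [-0.12  1.19 16.8 ]
3 [-0.34  1.77 25.2 ]
4 [-0.64  2.3  33.6 ]
5 [-1.02  2.79 42.  ]
6 [-1.46  3.21 50.4 ]
7 [-1.96  3.57 58.8 ]
8 [-2.51  3.85 67.2 ]
9 [-3.09  4.05 75.6 ]
10 [-3.7   4.15 84.  ]
11 [-4.31  4.17 92.4 ]
12 [ -4.92   4.1  100.8 ]
13 [ -5.52   3.94 109.2 ]
14 [ -5.78   3.84 113.  ]
```

Emit:
play_rows --motion '[0.02,0.59,0,0,0,8.4,0.58,-0.12,1.19,0,0,0,16.8,0.58,-0.34,1.77,0,0,0,25.2,0.58,-0.64,2.3,0,0,0,33.6,0.58,-1.02,2.79,0,0,0,42,0.58,-1.46,3.21,0,0,0,50.4,0.58,-1.96,3.57,0,0,0,58.8,0.58,-2.51,3.85,0,0,0,67.2,0.58,-3.09,4.05,0,0,0,75.6,0.58,-3.7,4.15,0,0,0,84,0.58,-4.31,4.17,0,0,0,92.4,0.58,-4.92,4.1,0,0,0,100.8,0.58,-5.52,3.94,0,0,0,109.2,0.58,-5.78,3.84,0,0,0,113,0.58,-5.78,3.84,0,0,0,113,0.58,-5.78,3.84,0,0,0,113,0.58]'

```text
time_s: 14.95
position: [0.4498, 0.3479, 0.1229]
tool_rot: [0.0, 0.546, 0.838, 0.0]
contact_force: [0.1, -0.2, 0.5]
width: 0.0181
```

Emit:
play_rows --motion '[0,0.1,0,0,0,0,0.58,0,0.2,0,0,0,0,0.58,0,0.2,0,0,0,0,0.58]'

```text
time_s: 15.25
position: [0.4513, 0.3487, 0.1227]
tool_rot: [-0.0, 0.546, 0.838, -0.0]
contact_force: [-1.9, 0.3, 1.1]
width: 0.018
```

Emit:
play_rows --motion '[0,0.1,0,0,0,0,0.58,0,0.2,0,0,0,0,0.58,0,0.2,0,0,0,0,0.58]'

```text
time_s: 15.55
position: [0.4518, 0.349, 0.1225]
tool_rot: [-0.001, 0.546, 0.838, -0.002]
contact_force: [-10.0, -1.5, 6.6]
width: 0.018
```

Emit:
play_rows --motion '[0,-0.45,0,0,0,0,0.58,0,-0.45,0,0,0,0,0.3,0,-0.45,0,0,0,0,0.06,0,-0.45,0,0,0,0,0.06,0,-0.45,-3,0,0,0,0.06,0,-0.45,-7,0,0,0,0.06,0,-0.45,-12,0,0,0,0.06,25,-25,-14,0,0,0,0.06,25,-25,-14,0,0,0,0.06,25,-25,-14,0,0,0,0.06,25,-25,-14,0,0,0,0.06,25,-25,-14,0,0,0,0.06,25,-25,-14,0,0,0,0.06,25,-25,-14,0,0,0,0.06,25,-25,-14,0,0,0,0.06]'

```text
time_s: 17.05
position: [0.1195, 0.4793, 0.2632]
tool_rot: [-0.001, 0.544, 0.839, 0.0]
contact_force: [0.4, -0.4, -0.2]
width: 0.0397
```

```bash
python3 - <<'E'
from fit import *
s=manip.sense(); print(s["position"],s["contact_force"],s["time_s"])
T,S=cam("top"),cam("scene")
a=cv2.resize(T["color"][165:300,75:225],(400,360),interpolation=cv2.INTER_CUBIC)
b=cv2.resize(S["color"][100:220,265:398],(399,360),interpolation=cv2.INTER_CUBIC)
cv2.imwrite("pics/f1.png",np.hstack([a,b])[:,:,::-1])
for n,c in(("T",T),("S",S)):
    P=cloud(c); q=(P[...,0]>.48)&(P[...,0]<.64)&(P[...,1]>.2)&(P[...,1]<.4)&(P[...,2]>.09)&(P[...,2]<.115); print(n,np.median(P[q][:,2]))
y=-.124; R2=np.array([[np.cos(y),-np.sin(y)],[np.sin(y),np.cos(y)]]); pv=np.array([.4667,.3097]); k=pv+R2@(.042*np.array([np.cos(2.18),np.sin(2.18)])); hk=pv+R2@[.028,0]
for X in ([*k,.13],[*hk,.105]): print(((proj(T,X)-[75,165])*2.667).round(),((proj(S,X)-[265,100])*3).round()+[400,0])
E
```

```text
[0.11949645 0.47928207 0.26322329] [ 0.36381358 -0.39815164 -0.17836819] 17.05
T 0.10095960926526629
S 0.10040371268924284
[[119. 297.]] [[544.  70.]]
[[176. 246.]] [[563. 124.]]
```

View pics/f1.png

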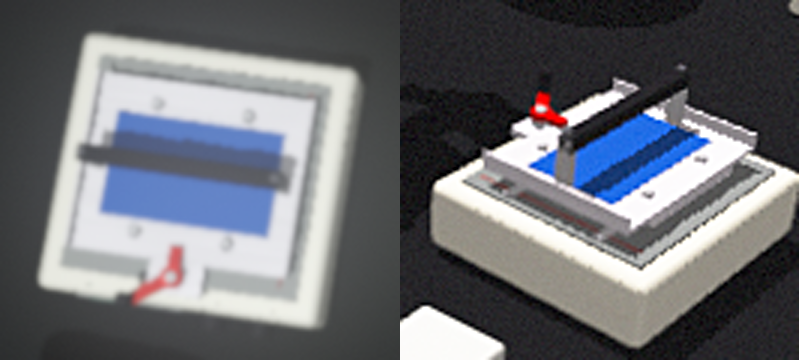

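The hook at (176,248) lies over the platform's front edge and points along the shaker's +x, matching the predicted (176,246). The studs show in all four holes, and the gripper is clear. I'll hand the job in.

```bash
python3 -c "
from bench import job; print(job.sign_off())"
```

```text
the job is handed in; nothing more can be done
None
```

The platform is fitted on the shaker and the red catch is fully closed over its front edge. I handed the job in at about 17 s, with the gripper well clear.

- **Fitting the platform:** I gripped it by the clamp bar and rested it on the studs; the contact load was about 11 N at most, including its own weight. Sliding it about 10 mm along the stroke let it drop over the studs, and I lowered it until it sat on the carriage.
- **Closing the catch:** I swung it round with the fingers loosely around the knob until it met its stop at about 10 N, then released it.
- **Last checks:** Both cameras put the platform's top at 100.4 to 101 mm, against 100 mm when seated, and the final picture shows studs in all four holes. The hook is where it was predicted to be, pointing over the front edge.
- **Disagreements:** The estimated stroke position was about 1.5 mm off from where the holes actually dropped in. I did not re-measure the bottle, beaker and tip box afterwards. The carried platform passed over them at about 160 mm, and nothing suggested contact.

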